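# Clamp a moisture tin square in the twin-screw press

### The job

Push the carrier with the moisture tin fully home under the press, then turn the two knobs clockwise, alternately and in small steps so that the bar stays nearly level all the way down, until its sprung foot clamps the tin firmly but not hard (about 35 N), with the bar level. Go by how the knobs stiffen, as the foot's height is not known, then let go, and leave the mortar and the spare tin alone.

Things in the scene. Friction and masses are not known exactly. Their poses are not given: they have to be found in the camera images.
- press: Fixed press standing on the table: grey base plate 150 x 290 x 12 mm with two upright screws 200 mm apart. Origin: centre of the base's underside. x points from the open front (where the carrier comes out) to the back, y from the right-hand to the left-hand screw, z up.
- carrier (a joint): Aluminium slide that carries the tin, in m: 0 = pulled out to the front, 0.050 = fully home under the bar against its stop. It slides along the press's +x with about 2 N of friction.
- carrier_post (a point): Point on the axis of the carrier's upright round steel post (16 mm diameter, its 20 mm head at the top) at its front, 44 mm above the table; the post runs from 16 mm to 64 mm above the table. It stands 80 mm in front of the tin's middle. Pinch it from above, or push it along the press's +x.
- knob_l_grip (a point): On the axis of the left knob (press +y side), at its mid height, 126 mm above the table. Round black fluted knob, 37 mm diameter, 28 mm high (112 to 140 mm above the table), vertical axis, at press (0, +100 mm). It stays at its height while turning; it can be gripped at any yaw.
- knob_r_grip (a point): The same for the right knob, at press (0, -100 mm).
- knob_l (a joint): Angle of the left knob, rad; grows when turned clockwise seen from above. Each rad lowers the left end of the bar by 5 mm; it starts at 0, that end at the top. Turning freely takes about 0.16 N m (friction, which also holds the screw). Each N of clamping force adds about 0.003 N m on either knob: the wanted clamp of about 35 N adds about 0.10 N m.
- knob_r (a joint): The same for the right knob and the right end of the bar.
- bar: Steel clamp bar 30 x 245 x 18 mm across the two screws, below the knobs. Origin: on the axis of the right knob, 51 mm above its underside. Its z is its upward normal, so its tilt shows how far it is out of square: (knob_r - knob_l) x 0.025 rad. It starts level at the top.
- foot_root (a point): Middle of the bar's underside, 75 mm above the table with both knobs at 0. From it a sprung foot with a round 28 mm rubber pad points down. How far the pad stands below it, 8 to 15 mm, differs each time and is not measured, so the touch must be felt: it comes at a mean knob angle of 0.6 to 2.1 rad. Then 1 rad on one knob adds about 45 N of clamping force (pad spring 20 N/mm, 8 mm stroke).
- tin: White moisture tin with lid, 57 mm diameter, 38 mm high, standing in the 5 mm high nest ring of the carrier, its underside 20 mm above the table. Origin: centre of its underside.
- mortar: Bystander: porcelain mortar with pestle, 79 mm diameter, 84 mm high. Origin: centre of its underside.
- spare_tin: Bystander: another moisture tin, 57 mm diameter, 38 mm high, on the table behind the press. Origin: centre of its underside.
Things that resemble listed ones, but are neither listed nor needed, are in the scene too. What is shaped like the tin but red is not meant.

How it is judged:
By the outcome, as a careful person would: the job done as asked, in the order asked, and still so for the second after the job is handed in, with the robot touching nothing.
It also fails if it takes over 67 s, if anything falls off the work surface, if the arm or the gripper's body presses on something with over 40 N, if the wrist force passes 120 N, or if a joint passes its speed limit or range.

### The arm

A 7-joint arm with a two-finger parallel gripper is mounted at the origin on a cart in front of the work surface, level with it; the furniture and walls round the work are solid. World frame = base frame: x ahead of the robot, y to its left, z up, the work surface at z = 0. Lengths are in mm, angles in rad, forces in N, time in s.
With the tool pointing down it reaches from about 350 to 900 mm from the base axis. Payload 19.9 kg.
Tool frame: the origin (TCP) lies at the very end of the fingers, on their centre line; the grasp point (between the pads) lies 19 mm behind it (ctrl.hold_point_z is the distance from the TCP to the grasp point, in mm); z points along the fingers, y is the direction in which the jaws open and shut (so a half turn about z gives the same grasp; the last joint's range is limited). The gripper opens to 85 mm and grips with 20 to 120 N. Pads are 22 mm wide; open, the fingers measure 114 mm over their backs; the gripper's body (76 mm by 85 mm) begins 54 mm behind the grasp point. The pads swing forward as they close: fully open they stand 13 mm farther back than shut.
Start: joints at [1.278, 0.417, -0.01, 1.614, 0.005, 1.111, -0.053], TCP at [155.108, -605.428, 231.26] pointing down, gripper open.
Joint ranges: [-2.81, 2.81], [-0.39, 2.02], [-1.27, 1.25], [0.06, 2.57], [-1.19, 4.33], [0.19, 2], [-2.82, 2.82]. Speed limits (rad/s): [1.89, 1.89, 2.39, 2.39, 3.01, 3.01, 3.01].

### API

Orientations are given as a unit quaternion [w, x, y, z].
In Python, from station import sense, grab_frame, ticket, recognise, regions_of, landmark_of, ctrl gives the robot as it stands.
- The arm moves only by the shell command python3 -m pendant 'ROWS'. ROWS is JSON, a list that holds one entry, the list of rows, each a list of 5 numbers: the shift along the tool's x, y, z in units of 25 mm (1.0 is 25 mm), then the turn about the tool's z in units of 5 degrees (1.0 is 5 degrees), then the closure, from -1 (fully open) to 1 (shut). In form: [[[dx, dy, dz, spin, hand], ...]]. A call has 1 to 12 rows; each row shifts and turns the pose as measured when the row begins, along the tool's axes as they then stand; what a row does not reach is not made up. A row lasts 1/8 s, in which the tool goes at most 62.5 mm and 10.7 degrees, less where a joint would pass 70% of its speed; a pose out of reach is approached as far as the arm can. A call is refused whole if a number of a shift passes 1 or a number of a turn 1, either way. A call with a gripper value outside its range is refused whole. The fingers move at their own pace and stop on an object; the grip force is fixed at half the most. Time passes only in rows, so rows that do not move let the fingers close. It gives the time, the measured TCP pose, the force and the opening at its end, in the units of the state.
- sense(): the state, without advancing time (a new reading comes with each control period).
- grab_frame(name): name is "side" or "top"; returns a dict with "frame" (420x560x3 uint8, red, green, blue), "camera_matrix" (3x3 intrinsics, pixels), "k1" (the pictures are not rectified: a ray, as slopes to the right and down, at radius r is drawn at 1 + k1 r^2 times it, then the intrinsics apply), "extrinsics" (4x4, takes a point from world to camera coordinates). Camera axes: x right, y down, z forward; pixel columns grow to the right and rows downward; lengths in mm; the calibration is good to about 2 mm. A picture is of the moment at which its call begins. There is no depth.
- ticket.sign_off(): hands the job in, once; it reports no verdict.
Trained networks look in the newest picture that a camera, given by its name, has taken for a name from the list of things; names that differ only in an ending like _2 or _b are one class to them, and where a whole thing is asked for, a point or a joint stands for the part that bears it (a point fixed in the world has none). Each returns a list of dicts, best first, with "score" (0 to 1); they miss things now and then, are a little off and sometimes report something else, mostly with a low value. They report only what shows in the picture. A call takes as long as a camera call. They do not tell look-alikes from the thing itself.
- recognise(camera, query): "rect" ([left, top, right, bottom] in pixels, round what is visible of it).
- regions_of(camera, query): "mask" (420x560 bool, what is visible of it) and "rect" ([left, top, right, bottom] in pixels, round what is visible of it).
- landmark_of(camera, query): "point" ([column, row] in pixels: a listed point, or the origin of a listed thing).
The state is a dict: "clock": time; "qpos": joint angles; "joint_velocities": joint speeds; "joint_torque": joint torques, N m; "position": TCP position; "eef_rot": TCP orientation; "contact_force": force on the tool from outside, world axes, zero at the start; "torque": the same for the moment, N m; "gripper_width": opening from 0.0 (shut) to 1.0 (fully open).
Only numpy, scipy, OpenCV 4.12 (cv2) and the standard library are available. Lean on these libraries where they do the work, as an engineer would, in place of code of your own. Each camera call takes 0.05 s, during which the arm holds its last target.

## Working session

There is one attempt and no reset: what is moved stays moved. The work goes in short steps, Python scripts to look and compute and a shell command to move; the robot and the scene stay as the last step left them, time stands still between calls to the robot, and variables do not carry over. Pictures are saved under pics/ and viewed, and the job is handed in when it is done.

```bash
ls; mkdir -p pics
python3 - <<'E'
from station import sense, grab_frame, ctrl
import cv2
s=sense(); print({k:v for k,v in s.items()}); print([a for a in dir(ctrl) if a[0]!='_'], ctrl.hold_point_z)
for n in("side","top"):
    f=grab_frame(n); cv2.imwrite(f"pics/{n}0.png",f["frame"][:,:,::-1]); print(n,f["camera_matrix"],f["k1"],f["extrinsics"])
E
```

```text
pics
{'clock': 0.0, 'qpos': array([ 1.2785212 ,  0.41797003, -0.01028922,  1.61420861,  0.00473166,
        1.11065623, -0.05303157]), 'joint_velocities': array([-0.00111166,  0.00152245, -0.00087584, -0.0031814 , -0.00036056,
       -0.00175127,  0.0004332 ]), 'joint_torque': array([ 3.57866938e-04, -8.64454865e+01,  6.78949356e-01, -4.34902596e+01,
        1.90849998e-02,  7.33199646e-03,  2.16167756e-06]), 'position': array([ 154.98253061, -605.11599904,  230.64831867]), 'eef_rot': array([-5.94079141e-04,  9.92150446e-01,  1.25048476e-01, -1.37894560e-04]), 'contact_force': array([-0.31494488,  0.01699476,  0.59879224]), 'torque': array([-0.01723542, -0.03791955, -0.00609104]), 'gripper_width': 0.9992699906926191}
['Unreachable', 'hold_point_z'] 18.700000000000003
side [[408.40497685   0.         278.69003244]
 [  0.         408.40497685 207.80049168]
 [  0.           0.           1.        ]] -0.004867762655516482 [[-9.99261812e-01  3.77844535e-02 -6.94013951e-03  5.53063485e+02]
 [ 3.06475884e-02  6.75137459e-01 -7.37055043e-01  1.96160875e+02]
 [-2.31636738e-02 -7.36723656e-01 -6.75797084e-01  7.98223346e+02]
 [ 0.00000000e+00  0.00000000e+00  0.00000000e+00  1.00000000e+00]]
top [[441.73676566   0.         266.26036041]
 [  0.         441.73676566 201.73653612]
 [  0.           0.           1.        ]] 0.006182210831659948 [[ 3.87573559e-03 -9.99894676e-01  1.39862985e-02 -2.18317486e+02]
 [-9.87712587e-01 -6.01292465e-03 -1.56165586e-01  5.24158331e+02]
 [ 1.56233237e-01 -1.32091866e-02 -9.87631861e-01  9.52261734e+02]
 [ 0.00000000e+00  0.00000000e+00  0.00000000e+00  1.00000000e+00]]
```

View pics/side0.png

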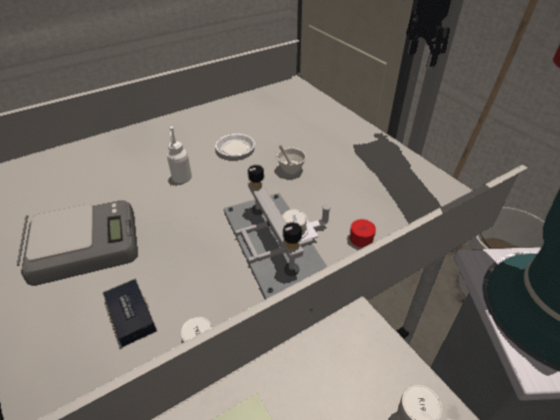

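View pics/top0.png

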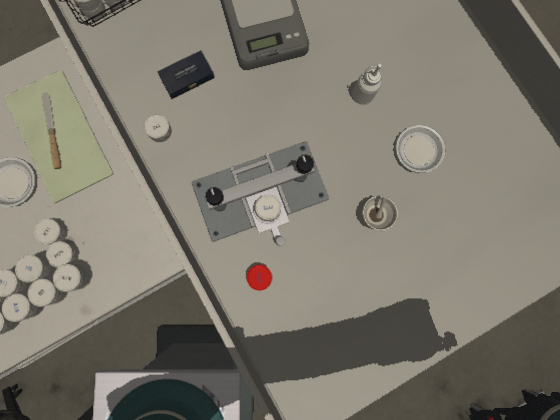

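The side view shows the press with knobs at about (256,174) and (292,233). The white tin in the carrier is at (294,218), the post at (326,213), the red decoy at (363,233) and the mortar at (291,160). The top view shows the knobs at (214,196) and (305,163), the tin at (267,207), the post at (280,239), the red tin at (259,277), the spare tin behind the press at (157,127) and the mortar at (378,212).

```bash
cat > h.py <<'E'
import numpy as np, cv2
from station import *
def cams():
    return {n:grab_frame(n) for n in("side","top")}
def ray(f,p):
    K=f["camera_matrix"];E=f["extrinsics"]
    d=np.array([(p[0]-K[0,2])/K[0,0],(p[1]-K[1,2])/K[1,1]]);u=d.copy()
    for _ in range(10): u=d/(1+f["k1"]*(u@u))
    R=E[:3,:3];return -R.T@E[:3,3], R.T@np.array([u[0],u[1],1])
def atz(f,p,z):
    o,d=ray(f,p);return o+d*(z-o[2])/d[2]
def proj(f,P):
    E=f["extrinsics"];K=f["camera_matrix"];c=E[:3,:3]@P+E[:3,3];u=c[:2]/c[2];u=u*(1+f["k1"]*(u@u));return K[:2,:2]@u+K[:2,2]
E
python3 - <<'E'
from h import *
F=cams()
Z=dict(carrier_post=44,knob_l_grip=126,knob_r_grip=126,press=0,tin=20,mortar=0,spare_tin=0,foot_root=75)
for q,z in Z.items():
    for n in F:
        for r in landmark_of(n,q)[:3]:
            print(q,n,round(r["score"],2),np.round(r["point"],1),np.round(atz(F[n],r["point"],z),1))
E
```

```text
carrier_post side 0.76 [327.2 213.4] [ 432.5 -243.1   44. ]
carrier_post top 0.69 [279.9 242. ] [ 434.8 -246.3   44. ]
knob_l_grip side 0.89 [291.5 234.8] [ 524.4 -100.9  126. ]
knob_l_grip side 0.24 [255.4 170.3] [ 593.8 -305.7  126. ]
knob_l_grip top 0.84 [212.  191.6] [ 532.6 -102.4  126. ]
knob_r_grip side 0.53 [254.8 171. ] [ 595.1 -303.2  126. ]
knob_r_grip top 0.78 [302.7 165.4] [ 589.5 -290.5  126. ]
press side 0.71 [274.6 242.9] [ 555.3 -197.3    0. ]
press side 0.32 [291.8 233.9] [ 514.4 -223.9    0. ]
press top 0.73 [258.1 190.1] [ 559.7 -196.9    0. ]
tin side 0.92 [360.6 239. ] [ 363.7 -182.2   20. ]
tin side 0.75 [292.8 230.6] [ 513. -215.   20.]
tin side 0.35 [256.3 171.5] [ 596.8 -440.    20. ]
tin top 0.9 [260.3 279. ] [ 353.4 -203.3   20. ]
tin top 0.6 [265.6 211.4] [ 506.4 -214.6   20. ]
mortar side 0.6 [290.1 168.5] [ 503.7 -475.5    0. ]
mortar top 0.78 [375.3 214.4] [ 503.5 -472.3    0. ]
spare_tin side 0.58 [198.  340.6] [703.9  40.1   0. ]
spare_tin top 0.9 [159.5 130.6] [703.4  40.9   0. ]
spare_tin top 0.54 [265.5 184.2] [ 574.  -214.3    0. ]
foot_root side 0.89 [272.9 215.4] [ 557.6 -209.5   75. ]
foot_root top 0.84 [260.9 186. ] [ 555.  -203.4   75. ]
```

Run:
```python
import cv2
a=cv2.imread('pics/top0.png')[130:290,180:340];cv2.imwrite('pics/c_top.png',cv2.resize(a,None,fx=3.7,fy=3.7,interpolation=2))
a=cv2.imread('pics/side0.png')[140:300,210:390];cv2.imwrite('pics/c_side.png',cv2.resize(a,None,fx=3.7,fy=3.7,interpolation=2))
```

```text
(no output)
```

View pics/c_top.png

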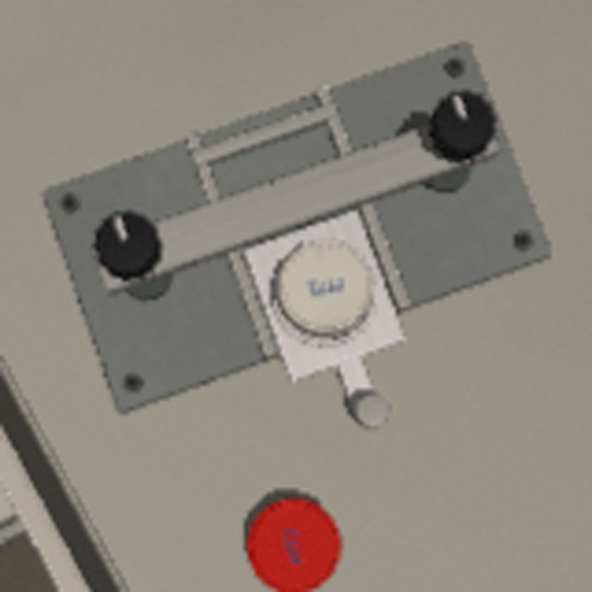

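View pics/c_side.png

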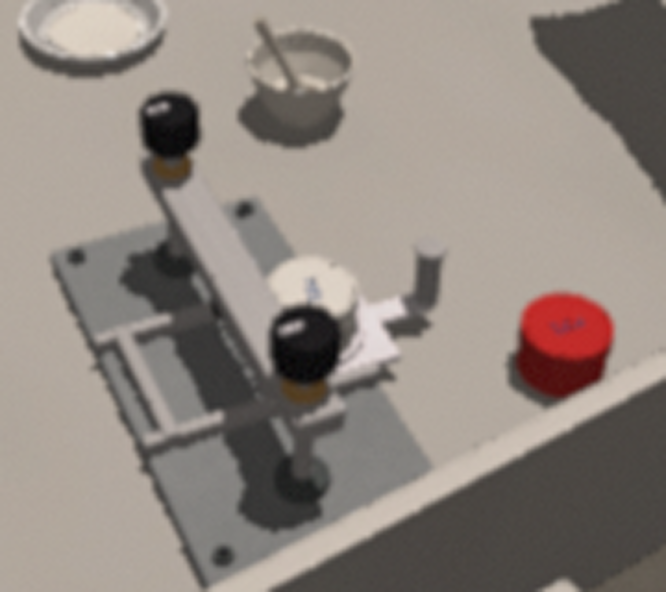

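Run:
```python
from h import *
from scipy.optimize import least_squares
F=cams()
T=lambda u,v:np.array([180+u/3.7-.3,130+v/3.7-.3]);S=lambda u,v:np.array([210+u/3.7-.3,140+v/3.7-.3])
# blob centroids of black
for n in F:
    print(n,[np.round(r["rect"],0).tolist()+[round(r["score"],2)] for r in recognise(n,"knob_l_grip")[:3]])
obs=[("top",T(44,190),(75,145,12)),("top",T(467,42),(75,-145,12)),("top",T(551,258),(-75,-145,12)),("top",T(120,412),(-75,145,12)),
("top",T(127,246),(0,100,129)),("top",T(462,127),(0,-100,129)),("side",S(305,345),(0,100,126)),("side",S(170,125),(0,-100,126)),("side",S(52,256),(75,-145,12)),
("side",S(256,197),(-75,-145,12)),("side",S(431,466),(-75,145,12)),
("top",T(325,287),(-50,0,58)),("top",T(370,407),(-130,0,64)),("side",S(431,247),(-130,0,64))]
def res(p):
    c,s=np.cos(p[2]),np.sin(p[2]);out=[]
    for n,px,q in obs:
        P=np.array([p[0]+c*q[0]-s*q[1],p[1]+s*q[0]+c*q[1],q[2]]);out.append(proj(F[n],P)-px)
    return np.concatenate(out)
r=least_squares(res,[560,-199,.31],loss='soft_l1');print(r.x);print(np.round(r.fun.reshape(-1,2),1))
x,y,a=r.x;c,s=np.cos(a),np.sin(a)
for q in[(0,100),(0,-100),(-130,0),(-50,0)]:print(q,x+c*q[0]-s*q[1],y+s*q[0]+c*q[1])
```

```text
side [[283.0, 223.0, 304.0, 245.0, 0.58]]
top [[202.0, 185.0, 225.0, 206.0, 0.75], [254.0, 198.0, 280.0, 220.0, 0.75]]
[ 5.57947986e+02 -2.00646765e+02  3.54114417e-01]
[[-1.3 -0. ]
 [ 0.3 -0.8]
 [ 0.5 -0.6]
 [-0.9  0.4]
 [-0.1 -0.4]
 [ 0.1 -0.4]
 [-0.2 -0.4]
 [ 0.3 -0.2]
 [-0.8 -1.7]
 [ 0.5 -1.2]
 [ 6.8  9.4]
 [-0.2 -0.3]
 [ 0.3  1.1]
 [-0.  -0.2]]
(0, 100) 523.2719998767744 -106.85137110701471
(0, -100) 592.6239729047273 -294.44215935934363
(-130, 0) 436.01397402673706 -245.72554770134852
(-50, 0) 511.0502893276687 -217.9847584901674
```

```bash
cat >> h.py <<'E'
PX,PY,A=557.95,-200.65,0.354
ex=np.array([np.cos(A),np.sin(A)]);ey=np.array([-np.sin(A),np.cos(A)])
def pw(q): return np.array([PX,PY])+q[0]*ex+q[1]*ey
def yaw(s):
    w,x,y,z=s["eef_rot"];return 2*np.arctan2(y,x)  # tool x yaw for down-pointing tool
def st():
    s=sense();p=s["position"];d=p[:2]-[PX,PY]
    w=(np.degrees(yaw(s)-A)+180)%360-180
    print("t %.2f press xy %.1f %.1f z %.1f yaw-press(tool x) %.2f w %.3f F %s T %s j7 %.2f"%(s["clock"],d@ex,d@ey,p[2],w,s["gripper_width"],np.round(s["contact_force"],1),np.round(s["torque"],3),s["qpos"][6]));return s
def plan(q,z,yd,n,cap=1.0):
    "rows to press-frame q, height z, tool-x yaw rel press yd deg"
    s=sense();p=s["position"].copy();t=np.r_[pw(q),z]
    a=yaw(s);g=(np.radians(yd)+A-a+np.pi)%(2*np.pi)-np.pi
    for i in range(n):
        sp=np.clip(-np.degrees(g)/5/(n-i) ,-1,1)
        tx=np.array([np.cos(a),np.sin(a),0]);ty=np.array([np.sin(a),-np.cos(a),0]);tz=np.array([0,0,-1.])
        d=(t-p)/(n-i);v=np.array([d@tx,d@ty,d@tz])/25;m=max(1,abs(v).max());v=v/m
        print([round(float(k),2) for k in [*v,sp]])
        p=p+25*(v[0]*tx+v[1]*ty+v[2]*tz);a-=np.radians(5*sp);g+=np.radians(5*sp)
E
python3 - <<'E'
from h import *
st();plan((-172,0),150,90+20.3-20.3,18)
E
```

```text
t 1.20 press xy -518.2 -240.0 z 231.2 yaw-press(tool x) -5.91 w 1.001 F [ 0.2 -0.3 -0.4] T [-0.009 -0.004 -0.03 ] j7 -0.05
[0.71, -0.61, 0.18, -1.0]
[0.76, -0.55, 0.18, -1.0]
[0.81, -0.48, 0.18, -1.0]
[0.84, -0.41, 0.18, -1.0]
[0.88, -0.33, 0.18, -1.0]
[0.9, -0.25, 0.18, -1.0]
[0.92, -0.17, 0.18, -1.0]
[0.93, -0.09, 0.18, -1.0]
[0.94, -0.01, 0.18, -1.0]
[0.93, 0.07, 0.18, -1.0]
[0.92, 0.15, 0.18, -1.0]
[0.91, 0.23, 0.18, -1.0]
[0.88, 0.31, 0.18, -1.0]
[0.85, 0.39, 0.18, -1.0]
[0.82, 0.46, 0.18, -1.0]
[0.77, 0.53, 0.18, -1.0]
[0.72, 0.59, 0.18, -1.0]
[0.67, 0.65, 0.18, -1.0]
```

```bash
python3 -m pendant '[[[0.7,-0.6,0.1,-1,1],[0.75,-0.55,0.1,-1,1],[0.8,-0.5,0.1,-1,1],[0.85,-0.4,0.2,-1,1],[0.9,-0.35,0.2,-1,1],[0.9,-0.25,0.2,-1,1],[0.9,-0.2,0.2,-1,1],[0.95,-0.1,0.2,-1,1],[0.95,0,0.2,-1,1],[0.95,0.1,0.2,-1,1]]]'; python3 -c "
from h import *
st();plan((-172,0),140,90,11)"
```

```text
clock: 2.45
position: [290.2, -405.9, 187.9]
eef_rot: [0.001, 0.839, 0.544, -0.001]
contact_force: [-1.3, 0.6, 0.1]
gripper_width: -0.0
t 2.45 press xy -322.3 -99.7 z 187.9 yaw-press(tool x) 45.58 w -0.000 F [-1.3  0.6  0.1] T [ 0.059 -0.031  0.007] j7 0.39
[0.64, 0.14, 0.17, -0.81]
[0.63, 0.18, 0.17, -0.81]
[0.62, 0.23, 0.17, -0.81]
[0.6, 0.27, 0.17, -0.81]
[0.58, 0.31, 0.17, -0.81]
[0.55, 0.35, 0.17, -0.81]
[0.53, 0.39, 0.17, -0.81]
[0.5, 0.42, 0.17, -0.81]
[0.47, 0.46, 0.17, -0.81]
[0.44, 0.49, 0.17, -0.81]
[0.4, 0.52, 0.17, -0.81]
```

```bash
python3 -m pendant '[[[0.8,0.2,0.4,-1,1],[0.8,0.25,0.4,-1,1],[0.75,0.3,0.4,-1,1],[0.7,0.35,0.4,-1,1],[0.65,0.4,0.4,-1,1],[0.6,0.5,0.4,-1,1],[0.55,0.55,0.4,-1,1],[0.5,0.6,0.4,-1,1],[0.45,0.6,0.4,-0.9,1]]]'; python3 -c "
from h import *
s=st();plan((-172,0),30,90,5)
for n,f in cams().items(): cv2.imwrite(f'pics/{n}1.png',f['frame'][:,:,::-1])
r=landmark_of('top','tin'); print([(x['point'],x['score']) for x in r])"
```

```text
clock: 3.58
position: [402.4, -253.4, 92.4]
eef_rot: [0.001, 0.55, 0.835, -0.001]
contact_force: [-0.1, 0.3, -0.3]
gripper_width: -0.0
t 3.58 press xy -164.2 4.4 z 92.4 yaw-press(tool x) 93.00 w -0.000 F [-0.1  0.3 -0.3] T [-0.024 -0.014 -0.008] j7 0.66
[-0.03, -0.06, 0.5, 0.12]
[-0.03, -0.06, 0.5, 0.12]
[-0.03, -0.06, 0.5, 0.12]
[-0.03, -0.06, 0.5, 0.12]
[-0.03, -0.06, 0.5, 0.12]
[([269.9, 212.3], 0.49)]
```

View pics/side1.png

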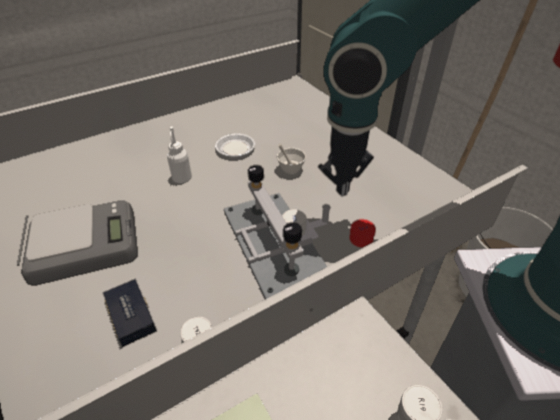

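The side view shows the closed fingers' end at (343,190), in front of the post at (326,213) and clear of the red tin at (363,233). Next I descend and push.

```bash
python3 -m pendant '[[[-0.1,-0.05,0.8,0.2,1],[-0.1,-0.05,0.8,0.2,1],[0,0,0.7,0.2,1],[0,0,0.2,0,1]]]'; python3 -c "
from h import *
st()"
```

```text
clock: 4.22
position: [401.7, -262.0, 29.4]
eef_rot: [0.002, 0.575, 0.818, -0.002]
contact_force: [0.8, -0.1, 0.4]
gripper_width: 0.0
t 4.22 press xy -167.9 -3.3 z 29.4 yaw-press(tool x) 89.53 w 0.000 F [ 0.8 -0.1  0.4] T [-0.013 -0.041 -0.016] j7 0.55
```

```bash
python3 -m pendant '[[[0.12,0.4,0,0,1],[0,0.5,0,0,1],[0,0.5,0,0,1],[0,0.5,0,0,1],[0,0.4,0,0,1]]]'; python3 -c "
from h import *
st()"; python3 -m pendant '[[[0,0.25,0,0,1],[0,0.2,0,0,1]]]'; python3 -c "
from h import *
st()"
```

```text
clock: 4.85
position: [458.0, -238.6, 30.6]
eef_rot: [0.002, 0.575, 0.818, -0.002]
contact_force: [-3.7, -0.1, -1.6]
gripper_width: 0.005
t 4.85 press xy -106.9 -0.9 z 30.6 yaw-press(tool x) 89.52 w 0.005 F [-3.7 -0.1 -1.6] T [-0.012  0.614 -0.017] j7 0.46
clock: 5.1
position: [461.9, -237.1, 29.7]
eef_rot: [-0.003, 0.576, 0.817, -0.007]
contact_force: [-50.0, -11.0, 39.6]
gripper_width: -0.002
t 5.10 press xy -102.8 -0.9 z 29.7 yaw-press(tool x) 89.31 w -0.002 F [-50.  -11.   39.6] T [-1.874e+00  9.095e+00 -5.000e-03] j7 0.44
```

```bash
python3 -m pendant '[[[0,-0.3,0,0,1],[0,-0.6,0,0,1],[0,-0.6,0,0,1],[0,-0.5,-0.5,0,1]]]'; python3 -c "
from h import *
st()
F=cams()
for n,f in F.items(): cv2.imwrite(f'pics/{n}2.png',cv2.resize(f['frame'][:,:,::-1][130:300,180:380],None,fx=3.5,fy=3.5))
for n,f in F.items():
  for q,z in (('tin',20),('carrier_post',44)):
    for x in landmark_of(n,q): 
      P=atz(f,x['point'],z)[:2]-[PX,PY]; print(n,q,x['score'],P@ex,P@ey)"
```

```text
clock: 5.6
position: [413.6, -254.4, 43.4]
eef_rot: [-0.003, 0.576, 0.817, -0.007]
contact_force: [0.7, 0.2, 0.9]
gripper_width: -0.002
t 5.60 press xy -154.1 -0.4 z 43.4 yaw-press(tool x) 89.34 w -0.002 F [0.7 0.2 0.9] T [ 0.029  0.014 -0.013] j7 0.53
side tin 0.94 -174.7567982781781 89.49187318944008
side tin 0.67 -4.843352932325607 -1.0031235357465391
side carrier_post 0.63 -82.15983860254083 0.41225278639786334
top tin 0.45 -2.077176227110641 -2.760238645380894
top tin 0.4 -194.06808863880076 70.04901815914515
```

View pics/side2.png

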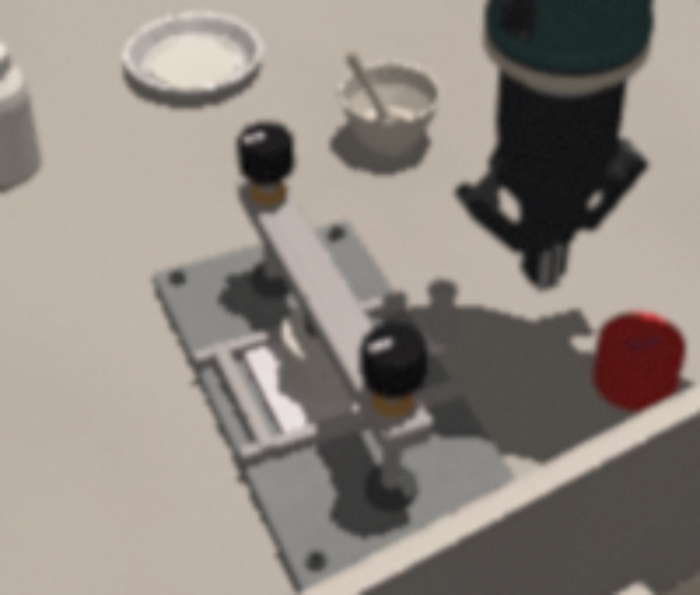

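View pics/top2.png

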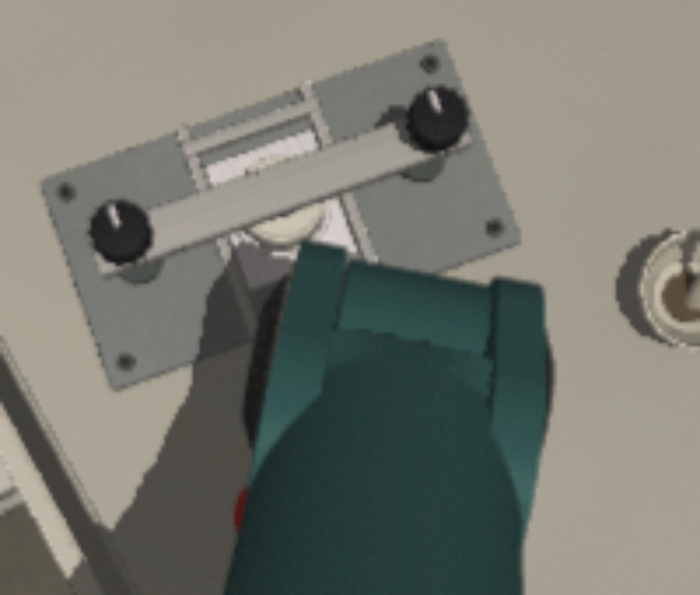

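```bash
python3 -c "
from h import *
F=cams()
for x in(-84,-80,-76):print(x,(proj(F['side'],np.r_[pw((x,0)),64])-[180,130])*3.5, (proj(F['side'],np.r_[pw((x-50,0)),64])-[210,140])*3.7)
st();plan((-60,-100),150,90,6)"
```

```text
-84 [447.36953033 285.68353979] [435.63898953 243.37960453]
-80 [441.699919   287.34722656] [429.8241323  245.08600316]
-76 [436.01646533 289.01496799] [423.99525664 246.79650836]
t 6.00 press xy -152.4 -0.6 z 43.2 yaw-press(tool x) 89.39 w -0.001 F [-0.7 -0.1 -0.4] T [ 0.029  0.044 -0.024] j7 0.52
[-0.66, 0.62, -0.71, -0.02]
[-0.66, 0.62, -0.71, -0.02]
[-0.66, 0.62, -0.71, -0.02]
[-0.66, 0.62, -0.71, -0.02]
[-0.66, 0.62, -0.71, -0.02]
[-0.66, 0.62, -0.71, -0.02]
```

```bash
python3 -m pendant '[[[-0.2,0,-1,-0.3,-1],[-0.6,0.3,-1,-0.3,-1],[-0.6,0.8,-1,-0.4,-1],[-0.6,0.9,-1,-0.4,-1],[-0.7,1,-0.9,-0.4,-1],[-0.7,1,0,-0.2,-1],[-0.7,1,0,0,-1],[-0.2,1,0,0,-1]]]'; python3 -c "
from h import *
st();plan((0,-100),105,100,4)"
```

```text
clock: 7.0
position: [602.3, -280.7, 165.5]
eef_rot: [-0.005, 0.5, 0.866, -0.006]
contact_force: [-0.1, 0.4, 0.4]
gripper_width: 0.995
t 7.00 press xy 13.8 -90.4 z 165.5 yaw-press(tool x) 99.78 w 0.995 F [-0.1  0.4  0.4] T [ 0.013  0.034 -0.059] j7 0.68
[-0.07, -0.15, 0.6, -0.01]
[-0.07, -0.15, 0.6, -0.01]
[-0.07, -0.15, 0.6, -0.01]
[-0.07, -0.15, 0.6, -0.01]
```

```bash
python3 -m pendant '[[[-0.3,-0.5,0.2,0,-1],[-0.1,-0.15,0.8,0,-1],[0,0,0.9,0,-1],[0,0,0.5,0,-1]]]'; python3 -c "
from h import *
st();plan((0,-100),105,100,1)"
```

```text
clock: 7.5
position: [592.6, -296.6, 100.9]
eef_rot: [-0.006, 0.499, 0.867, -0.006]
contact_force: [0.3, -0.0, -0.8]
gripper_width: 0.999
t 7.50 press xy -0.7 -102.1 z 100.9 yaw-press(tool x) 99.90 w 0.999 F [ 0.3 -0.  -0.8] T [ 0.023  0.042 -0.011] j7 0.68
[0.08, 0.04, -0.17, -0.02]
```

```bash
python3 -m pendant '[[[0.08,0.03,-0.15,0,1],[0,0,0,0,1],[0,0,0,0,1]]]'; python3 -c "
from h import *
st()"; python3 -m pendant '[[[0,0,0,0,1]]]'; python3 -c "
from h import *
st()"
```

```text
clock: 7.88
position: [592.5, -293.9, 104.8]
eef_rot: [-0.006, 0.499, 0.867, -0.005]
contact_force: [-2.3, -1.5, -4.3]
gripper_width: 0.396
t 7.88 press xy 0.1 -99.4 z 104.8 yaw-press(tool x) 99.91 w 0.396 F [-2.3 -1.5 -4.3] T [-0.74   0.354  0.023] j7 0.68
clock: 8.0
position: [592.4, -293.9, 104.9]
eef_rot: [-0.006, 0.499, 0.867, -0.005]
contact_force: [1.2, -1.6, -9.6]
gripper_width: 0.388
t 8.00 press xy 0.0 -99.4 z 104.9 yaw-press(tool x) 99.91 w 0.388 F [ 1.2 -1.6 -9.6] T [-0.133 -0.402 -0.022] j7 0.68
```

```bash
P='from h import *
st()'; python3 -m pendant '[[[0,0,0,1,1]]]'; python3 -c "$P"; python3 -m pendant '[[[0,0,0,1,1]]]'; python3 -c "$P";python3 -m pendant '[[[0,0,0,0,1]]]'; python3 -c "$P"
```

```text
clock: 8.12
position: [592.5, -293.9, 104.9]
eef_rot: [-0.005, 0.536, 0.844, -0.006]
contact_force: [1.8, 0.3, -7.7]
gripper_width: 0.393
t 8.12 press xy 0.0 -99.5 z 104.9 yaw-press(tool x) 94.83 w 0.393 F [ 1.8  0.3 -7.7] T [ 0.161 -0.685  0.119] j7 0.60
clock: 8.25
position: [592.5, -293.9, 104.8]
eef_rot: [-0.005, 0.574, 0.819, -0.006]
contact_force: [1.2, -1.2, -6.2]
gripper_width: 0.394
t 8.25 press xy 0.1 -99.4 z 104.8 yaw-press(tool x) 89.68 w 0.394 F [ 1.2 -1.2 -6.2] T [ 0.075 -0.549  0.139] j7 0.52
clock: 8.38
position: [592.5, -293.9, 104.9]
eef_rot: [-0.005, 0.574, 0.819, -0.006]
contact_force: [1.1, -0.2, -5.5]
gripper_width: 0.394
t 8.38 press xy 0.1 -99.4 z 104.9 yaw-press(tool x) 89.68 w 0.394 F [ 1.1 -0.2 -5.5] T [ 0.042 -0.505 -0.221] j7 0.52
```

```bash
P='from h import *
st();plan((0,100),105,100,1)'; python3 -m pendant '[[[0,0,0,0,-1],[0,0,0,0,-1],[1,0,0,-0.2,-1],[1,0,0,-0.3,-1],[1,0.05,0,-0.3,-1],[1,0.1,0,-0.4,-1],[1,0.15,0,-0.4,-1],[1,0.2,0,-0.4,-1],[1,0.2,0,0,-1],[0.9,0.2,0,0,-1]]]'; python3 -c "$P"
```

```text
clock: 9.62
position: [526.2, -101.4, 107.3]
eef_rot: [-0.003, 0.494, 0.869, -0.005]
contact_force: [-0.3, -0.1, 0.0]
gripper_width: 1.001
t 9.62 press xy 4.6 104.2 z 107.3 yaw-press(tool x) 100.51 w 1.001 F [-0.3 -0.1  0. ] T [-0.008  0.001  0.034] j7 0.39
[-0.13, -0.21, 0.09, 0.1]
```

```bash
P='from h import *
st()'; python3 -m pendant '[[[-0.13,-0.2,0.09,0,1],[0,0,0,0,1],[0,0,0,0,1],[0,0,0,0,1]]]'; python3 -c "$P"; for i in 1; do python3 -m pendant '[[[0,0,0,1,1]]]'; python3 -c "$P"; python3 -m pendant '[[[0,0,0,1,1]]]'; python3 -c "$P"; python3 -m pendant '[[[0,0,0,1,1]]]'; python3 -c "$P"; python3 -m pendant '[[[0,0,0,1,1]]]'; python3 -c "$P"; done | grep '^t'
```

```text
clock: 10.12
position: [522.1, -106.3, 106.0]
eef_rot: [-0.004, 0.493, 0.87, -0.007]
contact_force: [-3.4, 6.3, 10.2]
gripper_width: 0.394
t 10.12 press xy -0.9 101.0 z 106.0 yaw-press(tool x) 100.66 w 0.394 F [-3.4  6.3 10.2] T [ 1.246  0.749 -0.124] j7 0.40
t 10.25 press xy -0.8 101.0 z 106.1 yaw-press(tool x) 95.57 w 0.396 F [ 0.4  3.2 -1.3] T [0.719 0.029 0.128] j7 0.32
t 10.38 press xy -0.7 101.0 z 106.1 yaw-press(tool x) 90.41 w 0.394 F [-0.5  3.6 -0.1] T [0.5   0.131 0.144] j7 0.24
t 10.50 press xy -0.7 101.0 z 106.1 yaw-press(tool x) 85.24 w 0.394 F [-1.2  3.8  0.9] T [0.527 0.303 0.18 ] j7 0.17
t 10.62 press xy -0.6 101.1 z 106.1 yaw-press(tool x) 80.07 w 0.395 F [-0.6  1.9  2.3] T [0.528 0.357 0.103] j7 0.09
```

```bash
P='from h import *
st()'; python3 -m pendant '[[[0,0,0,0,-1],[0,0,0,0,-1],[-1,0.17,0,-0.6,-1],[-1,0.14,0,-0.6,-1],[-1,0.08,0,-0.6,-1],[-1,0.03,0,-0.6,-1],[-1,-0.03,0,-0.6,-1],[-1,-0.08,0,-0.6,-1],[-1,-0.14,0,-0.4,-1],[-0.9,-0.17,0,0,-1]]]' >/dev/null; python3 -c "$P
plan((0,-99.5),105,100,1)"
```

```text
t 11.88 press xy 2.7 -105.4 z 106.1 yaw-press(tool x) 101.65 w 0.997 F [-0.5  0.4  0.3] T [-0.038 -0.057 -0.029] j7 0.71
[0.25, -0.06, 0.04, 0.33]
```

```bash
P='from h import *
st()'; (python3 -m pendant '[[[0.25,-0.06,0,0.3,1],[0,0,0,0,1],[0,0,0,0,1],[0,0,0,0,1]]]'; python3 -c "$P";  python3 -m pendant '[[[0,0,0,1,1]]]'; python3 -c "$P"; python3 -m pendant '[[[0,0,0,1,1]]]'; python3 -c "$P"; python3 -m pendant '[[[0,0,0,1,1]]]'; python3 -c "$P"; python3 -m pendant '[[[0,0,0,1,1]]]'; python3 -c "$P"; python3 -m pendant '[[[0,0,0,0,-1],[0,0,0,0,-1],[1,-0.17,0,-0.6,-1],[1,-0.14,0,-0.6,-1],[1,-0.08,0,-0.6,-1],[1,-0.03,0,-0.6,-1],[1,0.03,0,-0.6,-1],[1,0.08,0,-0.4,-1],[1,0.14,0,0,-1],[0.7,0.17,0,0,-1]]]';python3 -c "$P
plan((0,100.5),105,100,1)") | egrep '^(t|\[)'
```

```text
t 12.38 press xy 0.3 -100.7 z 106.1 yaw-press(tool x) 100.21 w 0.395 F [ 0.2 -4.9 -4. ] T [-0.831 -0.052 -0.115] j7 0.68
t 12.50 press xy 0.3 -100.7 z 106.0 yaw-press(tool x) 95.17 w 0.395 F [ 1.  -3.1 -3. ] T [-0.335 -0.39   0.133] j7 0.61
t 12.62 press xy 0.2 -100.7 z 106.1 yaw-press(tool x) 90.05 w 0.395 F [ 1.3 -2.  -2.8] T [-0.32  -0.462  0.116] j7 0.53
t 12.75 press xy 0.1 -100.7 z 106.1 yaw-press(tool x) 84.92 w 0.390 F [ 1.7 -1.6 -1.8] T [-0.326 -0.37   0.138] j7 0.45
t 12.88 press xy -0.0 -100.7 z 106.1 yaw-press(tool x) 79.79 w 0.396 F [ 1.7 -2.9 -1.6] T [-0.337 -0.433  0.141] j7 0.37
t 14.12 press xy -1.1 99.6 z 106.2 yaw-press(tool x) 98.38 w 1.000 F [1.1 0.5 0.1] T [-0.034 -0.032 -0.012] j7 0.37
[0.03, 0.05, 0.05, -0.32]
```

```bash
P='from h import *
st()'; (python3 -m pendant '[[[0.03,0.05,0,-0.3,1],[0,0,0,0,1],[0,0,0,0,1],[0,0,0,0,1]]]'; python3 -c "$P";  python3 -m pendant '[[[0,0,0,1,1]]]'; python3 -c "$P"; python3 -m pendant '[[[0,0,0,1,1]]]'; python3 -c "$P"; python3 -m pendant '[[[0,0,0,1,1]]]'; python3 -c "$P"; python3 -m pendant '[[[0,0,0,1,1]]]'; python3 -c "$P"; python3 -m pendant '[[[0,0,0,0,-1],[0,0,0,0,-1],[-1,0.17,0,-0.6,-1],[-1,0.14,0,-0.6,-1],[-1,0.08,0,-0.6,-1],[-1,0.03,0,-0.6,-1],[-1,-0.03,0,-0.6,-1],[-1,-0.08,0,-0.4,-1],[-1,-0.14,0,0,-1],[-0.7,-0.17,0,0,-1]]]';python3 -c "$P
plan((0,-100),105,100,1)") | egrep '^(t|\[)'
```

```text
t 14.62 press xy -0.7 99.9 z 106.7 yaw-press(tool x) 100.02 w 0.396 F [-5.3  9.3 13.1] T [ 1.752  1.096 -0.092] j7 0.39
t 14.75 press xy -0.7 100.0 z 106.9 yaw-press(tool x) 94.92 w 0.390 F [-1.8  4.4  2.5] T [1.026 0.423 0.133] j7 0.32
t 14.88 press xy -0.8 100.0 z 106.9 yaw-press(tool x) 89.75 w 0.389 F [-1.6  5.   2.2] T [0.885 0.426 0.119] j7 0.24
t 15.00 press xy -0.7 100.1 z 106.8 yaw-press(tool x) 84.57 w 0.391 F [-2.8  4.   3.9] T [0.841 0.606 0.111] j7 0.16
t 15.12 press xy -0.8 100.1 z 106.8 yaw-press(tool x) 79.39 w 0.394 F [-2.4  3.7  3.6] T [0.837 0.675 0.1  ] j7 0.08
t 16.38 press xy -3.4 -102.9 z 106.2 yaw-press(tool x) 97.71 w 1.001 F [-0.   0.8  0.3] T [ 0.039  0.017 -0.036] j7 0.65
[0.1, 0.15, 0.05, -0.46]
```

```bash
P='from h import *
st()'; (python3 -m pendant '[[[0.1,0.15,0,-0.4,1],[0,0,0,0,1],[0,0,0,0,1],[0,0,0,0,1]]]'; python3 -c "$P";  python3 -m pendant '[[[0,0,0,1,1]]]'; python3 -c "$P"; python3 -m pendant '[[[0,0,0,1,1]]]'; python3 -c "$P"; python3 -m pendant '[[[0,0,0,1,1]]]'; python3 -c "$P"; python3 -m pendant '[[[0,0,0,1,1]]]'; python3 -c "$P"; python3 -m pendant '[[[0,0,0,0,-1],[0,0,0,0,-1],[1,-0.17,0,-0.6,-1],[1,-0.14,0,-0.6,-1],[1,-0.08,0,-0.6,-1],[1,-0.03,0,-0.6,-1],[1,0.03,0,-0.6,-1],[1,0.08,0,-0.6,-1],[1,0.16,0,-0.3,-1],[0.7,0.2,0,0,-1]]]';python3 -c "$P
plan((0,100),105,100,1)") | egrep '^(t|\[)'
```

```text
t 16.88 press xy 0.1 -99.9 z 106.0 yaw-press(tool x) 99.85 w 0.396 F [ 0.1 -4.6 -4. ] T [-0.831 -0.442 -0.076] j7 0.68
t 17.00 press xy 0.1 -99.9 z 106.0 yaw-press(tool x) 94.77 w 0.397 F [ 2.5 -3.3 -3.8] T [-0.38  -0.664  0.117] j7 0.60
t 17.12 press xy 0.1 -99.9 z 106.0 yaw-press(tool x) 89.62 w 0.392 F [ 1.8 -2.5 -2.9] T [-0.362 -0.563  0.151] j7 0.52
t 17.25 press xy 0.1 -99.9 z 106.0 yaw-press(tool x) 84.46 w 0.395 F [ 2.  -3.4 -3. ] T [-0.4   -0.583  0.131] j7 0.44
t 17.38 press xy 0.1 -99.9 z 106.0 yaw-press(tool x) 79.30 w 0.392 F [ 1.4 -2.2 -3.6] T [-0.479 -0.562  0.152] j7 0.36
t 18.62 press xy 1.1 101.4 z 106.3 yaw-press(tool x) 100.24 w 0.995 F [ 0.2 -0.1 -0.4] T [-0.001 -0.017  0.022] j7 0.39
[-0.05, -0.05, 0.05, 0.05]
```

```bash
P='from h import *
st()'; (python3 -m pendant '[[[-0.05,-0.05,0,0,1],[0,0,0,0,1],[0,0,0,0,1],[0,0,0,0,1]]]'; python3 -c "$P";  python3 -m pendant '[[[0,0,0,1,1]]]'; python3 -c "$P"; python3 -m pendant '[[[0,0,0,1,1]]]'; python3 -c "$P"; python3 -m pendant '[[[0,0,0,1,1]]]'; python3 -c "$P"; python3 -m pendant '[[[0,0,0,1,1]]]'; python3 -c "$P"; python3 -m pendant '[[[0,0,0,0,-1],[0,0,0,0,-1],[-1,0.17,0,-0.6,-1],[-1,0.16,0,-0.6,-1],[-1,0.1,0,-0.6,-1],[-1,0.05,0,-0.6,-1],[-1,-0.03,0,-0.6,-1],[-1,-0.06,0,-0.6,-1],[-1,-0.12,0,-0.3,-1],[-0.6,-0.1,0,0,-1]]]';python3 -c "$P
plan((0,-100),105,100,1)") | egrep '^(t|\[)'
```

```text
t 19.12 press xy -0.8 100.1 z 106.8 yaw-press(tool x) 100.15 w 0.394 F [-4.6  7.9 11. ] T [ 1.526  0.904 -0.035] j7 0.39
t 19.25 press xy -0.8 100.1 z 107.0 yaw-press(tool x) 95.04 w 0.400 F [-2.9  4.6  1.5] T [0.93  0.3   0.145] j7 0.32
t 19.38 press xy -0.8 100.2 z 107.0 yaw-press(tool x) 89.85 w 0.396 F [-1.8  3.5  1.1] T [0.722 0.341 0.125] j7 0.24
t 19.50 press xy -0.8 100.2 z 106.9 yaw-press(tool x) 84.66 w 0.396 F [-2.4  3.2  3.4] T [0.762 0.536 0.202] j7 0.16
t 19.62 press xy -0.8 100.2 z 106.9 yaw-press(tool x) 79.47 w 0.395 F [-1.5  3.8  3. ] T [0.761 0.646 0.11 ] j7 0.08
t 20.88 press xy 2.1 -99.4 z 106.0 yaw-press(tool x) 100.33 w 1.001 F [-0.5 -0.1 -0.2] T [ 0.021 -0.029 -0.02 ] j7 0.68
[-0.01, -0.09, 0.04, 0.07]
```

```bash
P='from h import *
st()'; (python3 -m pendant '[[[0,-0.09,0,0,1],[0,0,0,0,1],[0,0,0,0,1],[0,0,0,0,1]]]'; python3 -c "$P";  python3 -m pendant '[[[0,0,0,1,1]]]'; python3 -c "$P"; python3 -m pendant '[[[0,0,0,1,1]]]'; python3 -c "$P"; python3 -m pendant '[[[0,0,0,1,1]]]'; python3 -c "$P"; python3 -m pendant '[[[0,0,0,1,1]]]'; python3 -c "$P"; python3 -m pendant '[[[0,0,0,0,-1],[0,0,0,0,-1],[1,-0.17,0,-0.6,-1],[1,-0.14,0,-0.6,-1],[1,-0.08,0,-0.6,-1],[1,-0.03,0,-0.6,-1],[1,0.03,0,-0.6,-1],[1,0.08,0,-0.6,-1],[1,0.14,0,-0.3,-1],[0.65,0.16,0,0,-1]]]';python3 -c "$P
plan((0,100),105,100,1)") | egrep '^(t|\[)'
```

```text
t 21.38 press xy -0.2 -98.9 z 106.1 yaw-press(tool x) 100.33 w 0.397 F [ 1.6 -5.3 -3.5] T [-1.055 -0.543 -0.113] j7 0.68
t 21.50 press xy -0.1 -98.9 z 106.1 yaw-press(tool x) 95.26 w 0.395 F [ 2.6 -4.3 -4.4] T [-0.513 -0.762  0.152] j7 0.60
t 21.62 press xy 0.0 -98.9 z 106.1 yaw-press(tool x) 90.12 w 0.395 F [ 1.8 -3.3 -3.4] T [-0.539 -0.657  0.191] j7 0.53
t 21.75 press xy 0.1 -98.9 z 106.1 yaw-press(tool x) 84.96 w 0.392 F [ 2.7 -4.  -4.6] T [-0.544 -0.614  0.135] j7 0.45
t 21.88 press xy 0.2 -98.9 z 106.1 yaw-press(tool x) 79.82 w 0.393 F [ 2.5 -2.8 -3.8] T [-0.542 -0.616  0.202] j7 0.37
t 23.12 press xy -1.5 101.7 z 106.5 yaw-press(tool x) 100.83 w 0.995 F [ 0.2 -0.7  0.1] T [-0.007 -0.049 -0.052] j7 0.40
[-0.08, 0.04, 0.06, 0.17]
```

```bash
P='from h import *
st()'; (python3 -m pendant '[[[-0.08,0.04,0,0.1,1],[0,0,0,0,1],[0,0,0,0,1],[0,0,0,0,1]]]'; python3 -c "$P";  python3 -m pendant '[[[0,0,0,1,1]]]'; python3 -c "$P"; python3 -m pendant '[[[0,0,0,1,1]]]'; python3 -c "$P"; python3 -m pendant '[[[0,0,0,1,1]]]'; python3 -c "$P"; python3 -m pendant '[[[0,0,0,1,1]]]'; python3 -c "$P" ) | egrep '^(t|\[)'
```

```text
t 23.62 press xy -0.7 99.6 z 107.1 yaw-press(tool x) 100.19 w 0.399 F [-5.7  6.9 12. ] T [ 1.499  1.063 -0.046] j7 0.40
t 23.75 press xy -0.8 99.7 z 107.1 yaw-press(tool x) 95.09 w 0.399 F [-3.5  3.3  1.7] T [0.903 0.465 0.148] j7 0.32
t 23.88 press xy -0.8 99.7 z 107.2 yaw-press(tool x) 89.91 w 0.399 F [-1.8  3.1  2. ] T [0.76  0.492 0.107] j7 0.24
t 24.00 press xy -0.9 99.7 z 107.1 yaw-press(tool x) 84.72 w 0.396 F [-2.5  3.3  3.8] T [0.739 0.635 0.202] j7 0.16
t 24.12 press xy -0.9 99.8 z 107.1 yaw-press(tool x) 79.54 w 0.396 F [-3.   3.9  4.7] T [0.741 0.76  0.202] j7 0.08
```

```bash
cat >> h.py <<'E'
def tq():
    s=sense();v=[]
    for _ in range(5):
        q=sense();v.append(round(float(q["torque"][2]),3))
    print("t %.2f yaw %.2f T %s j7 %.4f"%(s["clock"],(np.degrees(yaw(s)-A)+180)%360-180,sorted(set(v)),s["joint_torque"][6]))
E
P='from h import *
st()'; Q='from h import *
tq()'; (python3 -m pendant '[[[0,0,0,0,-1],[0,0,0,0,-1],[-1,0.17,0,-0.6,-1],[-1,0.16,0,-0.6,-1],[-1,0.1,0,-0.6,-1],[-1,0.05,0,-0.6,-1],[-1,-0.03,0,-0.6,-1],[-1,-0.06,0,-0.6,-1],[-1,-0.12,0,-0.3,-1],[-0.6,-0.18,0,0,-1]]]';python3 -c "$P";python3 -m pendant '[[[0,0,0,0,1],[0,0,0,0,1],[0,0,0,0,1],[0,0,0,0,1]]]'; python3 -c "$P";  python3 -m pendant '[[[0,0,0,0.5,1]]]'; python3 -c "$Q"; python3 -m pendant '[[[0,0,0,0.5,1]]]'; python3 -c "$Q"; python3 -m pendant '[[[0,0,0,0.5,1]]]'; python3 -c "$Q"; python3 -m pendant '[[[0,0,0,0.5,1]]]'; python3 -c "$Q" ;  python3 -m pendant '[[[0,0,0,0.5,1]]]'; python3 -c "$Q"; python3 -m pendant '[[[0,0,0,0.5,1]]]'; python3 -c "$Q"; python3 -m pendant '[[[0,0,0,0.5,1]]]'; python3 -c "$Q"; python3 -m pendant '[[[0,0,0,0.5,1]]]'; python3 -c "$Q"; python3 -c "$P") | egrep '^(t|\[)'
```

```text
t 25.38 press xy 0.2 -100.1 z 106.1 yaw-press(tool x) 100.41 w 1.000 F [-0.8 -0.4  0.1] T [ 0.007 -0.053  0.036] j7 0.69
t 25.88 press xy -0.1 -99.3 z 106.1 yaw-press(tool x) 100.42 w 0.396 F [ 2.  -5.6 -3. ] T [-1.064 -0.416 -0.043] j7 0.68
t 26.00 yaw 97.89 T [0.165] j7 1.4184
t 26.12 yaw 95.32 T [0.217] j7 0.8796
t 26.25 yaw 92.76 T [0.237] j7 0.8658
t 26.38 yaw 90.19 T [0.244] j7 0.8454
t 26.50 yaw 87.63 T [0.233] j7 0.8333
t 26.62 yaw 85.06 T [0.288] j7 0.8218
t 26.75 yaw 82.50 T [0.267] j7 0.8110
t 26.88 yaw 79.93 T [0.215] j7 0.8004
t 26.88 press xy 0.1 -99.4 z 106.1 yaw-press(tool x) 79.93 w 0.395 F [ 1.6 -4.5 -2.9] T [-0.603 -0.433  0.215] j7 0.37
```

Run:
```python
import numpy as np
from scipy.optimize import least_squares
D=[(5,5,[.119,.139],0,10.2,1)]
# (mean start, mean end, readings)
D=[(0,5.1,[.119,.139]),(5.1,15.4,[.128,.144,.18,.103]),(15.4,25.6,[.133,.116,.138,.141]),(25.6,35.9,[.133,.119,.111,.1]),(35.9,46.2,[.117,.151,.131,.152]),(46.2,56.5,[.145,.125,.202,.11]),(56.5,66.8,[.152,.191,.135,.202]),(66.8,77.1,[.148,.107,.202,.202]),(77.1,87.4,[.165,.217,.237,.244,.233,.288,.267,.215])]
m=[];t=[]
for a,b,v in D:
    for i,x in enumerate(v): m.append(a+(b-a)*(i+1)/len(v));t.append(x)
m=np.array(m);t=np.array(t)
for b in(None,.13):
  for x0 in(50,60,70,80):
    f=lambda p:(p[0]+.0047*np.maximum(0,m-p[1])-t)
    r=least_squares(f,[.13,x0]);J=r.jac;C=np.linalg.inv(J.T@J)*(2*r.cost/(len(t)-2));print(r.x,np.sqrt(np.diag(C)),r.cost)
  break
```

```text
[ 0.13666667 63.23435916] [0.00589596 2.06673289] 0.015017325835193449
[ 0.13666667 63.23435916] [0.00589596 2.06673289] 0.015017325835193447
[ 0.13666667 63.23435916] [0.00589596 2.06673289] 0.01501732583519345
[ 0.13666667 63.23435916] [0.00589596 2.06673289] 0.015017325835193445
```

```bash
P='from h import *
st()'; Q='from h import *
tq()'; (python3 -m pendant '[[[0,0,0,0,-1],[0,0,0,0,-1],[1,-0.17,0,-0.6,-1],[1,-0.14,0,-0.6,-1],[1,-0.08,0,-0.6,-1],[1,-0.03,0,-0.2,-1],[1,-0.03,0,0,-1],[1,0,0,0,-1],[1,0,0,0,-1],[0.6,0,0,0,-1]]]';python3 -c "$P
F=cams()
for n,f in F.items(): cv2.imwrite(f'pics/{n}3.png',cv2.resize(f['frame'][:,:,::-1][130:300,180:380],None,fx=3.5,fy=3.5))
plan((0,100),105,90,1)") | egrep '^(t|\[)'
```

```text
t 28.12 press xy -2.2 99.3 z 106.3 yaw-press(tool x) 90.83 w 0.997 F [ 0.7 -0.4  0.1] T [ 0.047 -0.059 -0.022] j7 0.25
[0.03, 0.08, 0.05, 0.17]
```

View pics/top3.png

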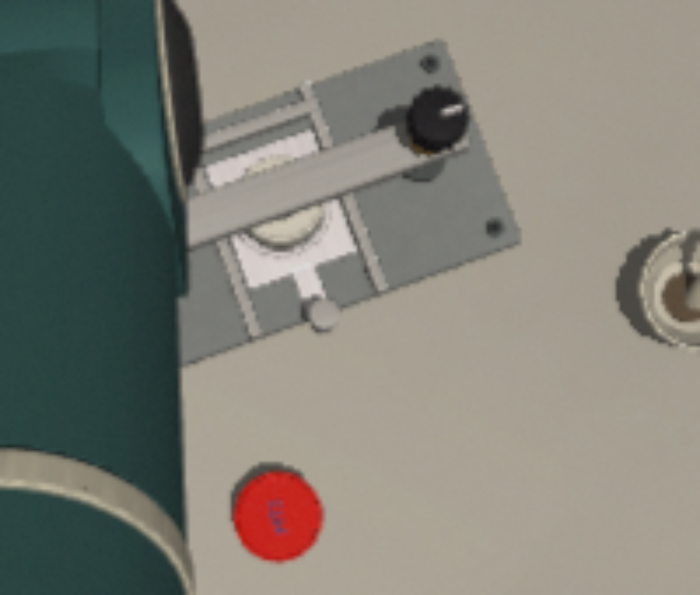

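View pics/side3.png

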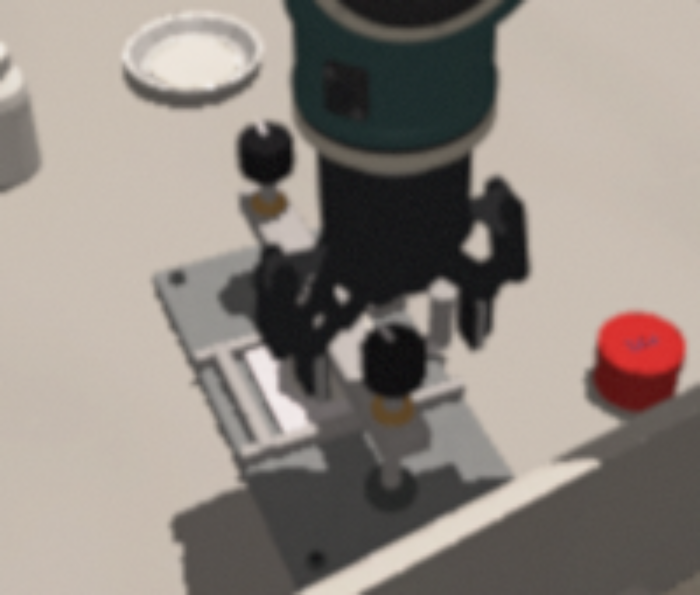

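The top view shows the carrier home (post at (322,314) in the crop) and the right knob's mark turned to about 2 o'clock. I'll measure both knob marks against the start picture.

```bash
cat >> h.py <<'E'
def mark(f,img,q,lab):
    c=proj(f,np.r_[pw(q),140]);g=img[:,:,:3].astype(float).mean(2)
    o=[]
    ys,xs=np.mgrid[int(c[1])-9:int(c[1])+10,int(c[0])-9:int(c[0])+10]
    P=np.array([[atz(f,(x,y),140)[:2]-pw(q) for x,y in zip(r,s)] for r,s in zip(xs,ys)])
    rel=np.stack([P@ex,P@ey],-1);R=np.hypot(rel[...,0],rel[...,1])
    w=np.clip(g[ys,xs]-70,0,None)*(R<15);
    m=(w[...,None]*rel).sum((0,1))/max(w.sum(),1e-9);print(lab,q,"mark",np.round(m,1),"angle from press x %.1f"%np.degrees(np.arctan2(m[1],m[0])),"w",w.sum())
E
python3 - <<'E'
from h import *
F=cams()
for n in('top','side'):
    im=cv2.imread(f'pics/{n}0.png')
    for q in((0,100),(0,-100)):
        mark(F[n],im,q,n+'0'); mark(F[n],F[n]['frame'],q,n+'now')
E
```

```text
top0 (0, 100) mark [ 8.  -0.2] angle from press x -1.7 w 897.6666666666666
topnow (0, 100) mark [0. 0.] angle from press x 0.0 w 0.0
top0 (0, -100) mark [ 8.9 -0.2] angle from press x -1.6 w 858.0
topnow (0, -100) mark [ 0.4 -8. ] angle from press x -87.2 w 1042.0
side0 (0, 100) mark [ 4.6 -3.5] angle from press x -37.0 w 1453.3333333333335
sidenow (0, 100) mark [ -0.  -11.5] angle from press x -90.0 w 277.3333333333333
side0 (0, -100) mark [ 4.6 -2.5] angle from press x -28.5 w 828.3333333333334
sidenow (0, -100) mark [-1.8 -8.3] angle from press x -102.3 w 1137.6666666666667
```

```bash
P='from h import *
st()'; Q='from h import *
tq()'; (python3 -m pendant '[[[0.03,0.08,0,0.1,1],[0,0,0,0,1],[0,0,0,0,1],[0,0,0,0,1]]]';python3 -c "$P"; python3 -m pendant '[[[0,0,0,0.5,1]]]'; python3 -c "$Q"; python3 -m pendant '[[[0,0,0,0.5,1]]]'; python3 -c "$Q") | egrep '^(t|\[)'
```

```text
t 28.82 press xy -0.8 96.1 z 106.2 yaw-press(tool x) 90.03 w 0.395 F [-3.6  3.7  9.2] T [ 0.725  0.685 -0.045] j7 0.24
t 28.95 yaw 87.50 T [0.195] j7 1.3677
t 29.07 yaw 84.92 T [0.192] j7 0.8310
```

```bash
P='from h import *
st()'; (python3 -m pendant '[[[0,0,0,0,-1],[0,0,0,0,-1],[-1,0.08,0,0,-1],[-1,0.08,0,0,-1],[-1,0.08,0,0,-1],[-1,0.1,0,0,-1],[-1,0.1,0,0,-1],[-1,0.1,0,0,-1],[-1,0.1,0,0,-1],[-0.55,0.1,0,0,-1]]]';python3 -c "$P
F=cams()
for n,f in F.items(): cv2.imwrite(f'pics/{n}4.png',cv2.resize(f['frame'][:,:,::-1][130:300,180:380],None,fx=3.5,fy=3.5))
mark(F['top'],F['top']['frame'],(0,100),'top')
mark(F['side'],F['side']['frame'],(0,100),'side')
plan((0,-100),105,85,1)") | egrep '^(t|\[|s)'
```

```text
t 30.32 press xy 1.3 -99.4 z 106.5 yaw-press(tool x) 85.42 w 1.001 F [-0.2  0.6 -0. ] T [0.013 0.01  0.006] j7 0.45
top (0, 100) mark [ 0.4 -8.4] angle from press x -87.3 w 1466.0
side (0, 100) mark [-0.1 -8.7] angle from press x -90.4 w 1144.3333333333333
[-0.04, -0.05, 0.05, 0.08]
```

View pics/side4.png

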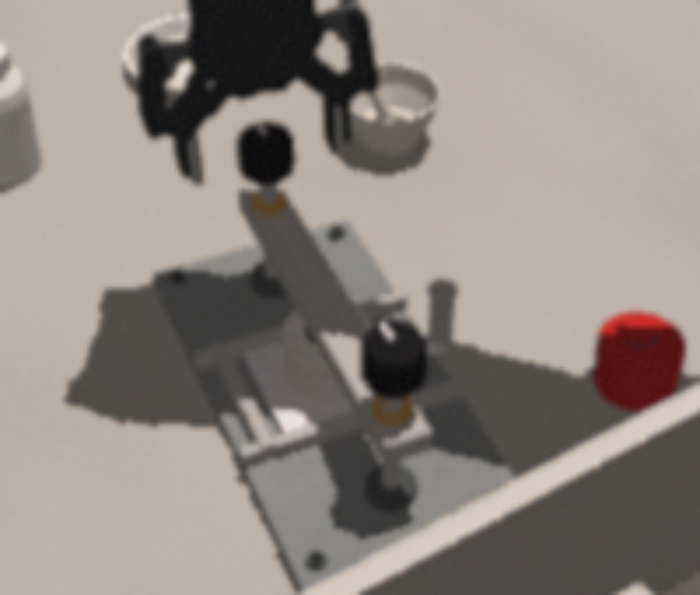

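View pics/top4.png

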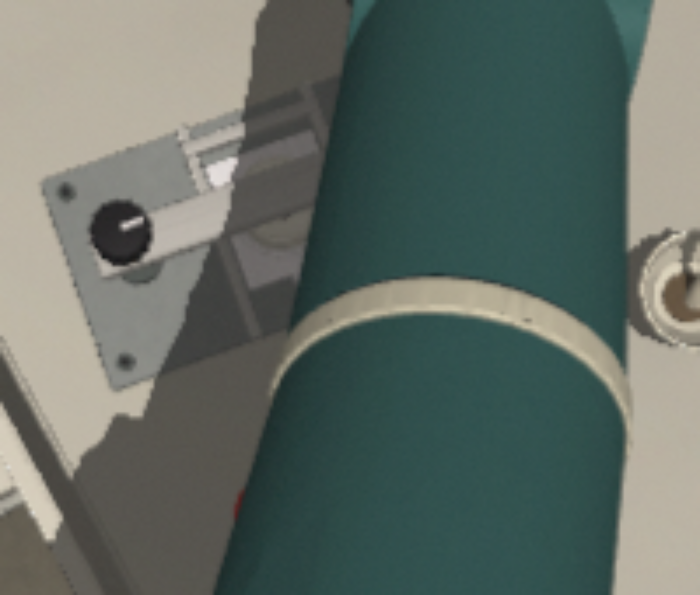

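```bash
cat > pc.py <<'E'
from h import *
def pca(f,img,q,lab,off=(0,0),sc=1.):
    g=img[:,:,:3].astype(float).mean(2);H,W=g.shape;rel=[];wt=[];bl=[]
    c=proj(f,np.r_[pw(q),140])
    for v in range(H):
        for u in range(W):
            x=(u+.5)/sc-.5+off[0];y=(v+.5)/sc-.5+off[1]
            if abs(x-c[0])<9 and abs(y-c[1])<9:
                P=atz(f,(x,y),140)[:2]-pw(q);r=np.array([P@ex,P@ey])
                if np.hypot(*r)<15.5 and g[v,u]>60: rel.append(r);wt.append(g[v,u]-60)
    rel=np.array(rel);w=np.array(wt);m=(w[:,None]*rel).sum(0)/w.sum();C=((rel-m).T*w)@(rel-m)/w.sum();e,V=np.linalg.eigh(C);d=V[:,1]
    if d@m<0:d=-d
    print(lab,q,"m",np.round(m,1),"dir %.1f"%np.degrees(np.arctan2(d[1],d[0])),"sd",np.round(np.sqrt(e),1))
E
python3 - <<'E'
from pc import *
f=grab_frame("top")
I=lambda n:cv2.imread(f'pics/{n}.png')
for q in((0,100),(0,-100)): pca(f,I('top0'),q,'start')
for q in((0,100),(0,-100)): pca(f,I('top2'),q,'start2',(180,130),3.5)
pca(f,I('top3'),(0,-100),'R now',(180,130),3.5)
pca(f,I('top4'),(0,100),'L now',(180,130),3.5)
E
```

```text
start (0, 100) m [ 8.2 -0.2] dir -2.0 sd [1.2 3.7]
start (0, -100) m [ 8.9 -0.2] dir 0.5 sd [1.2 3.4]
start2 (0, 100) m [ 8.2 -0.1] dir -1.0 sd [1.3 3.7]
start2 (0, -100) m [ 8.9 -0.2] dir 0.3 sd [1.4 3.5]
R now (0, -100) m [ 0.3 -8. ] dir -91.7 sd [1.4 3.5]
L now (0, 100) m [ 0.4 -8.3] dir -90.0 sd [1.5 3.9]
```

```bash
P='from h import *
st()'; Q='from h import *
tq()'; (python3 -m pendant '[[[0,-0.05,0,0,1],[0,0,0,0,1],[0,0,0,0,1],[0,0,0,0,1]]]';python3 -c "$P"; python3 -m pendant '[[[0,0,0,-0.5,1]]]'; python3 -c "$Q"; python3 -m pendant '[[[0,0,0,-0.5,1]]]'; python3 -c "$Q"; python3 -m pendant '[[[0,0,0,-0.5,1]]]'; python3 -c "$Q"; python3 -m pendant '[[[0,0,0,-0.5,1]]]'; python3 -c "$Q"; python3 -m pendant '[[[0,0,0,0.4,1]]]'; python3 -c "$Q"; python3 -m pendant '[[[0,0,0,0.4,1]]]'; python3 -c "$Q") | egrep '^(t|\[)'
```

```text
t 30.98 press xy 0.3 -95.4 z 107.1 yaw-press(tool x) 85.59 w 0.397 F [ 0.5 -1.   0. ] T [-0.241 -0.274  0.013] j7 0.45
t 31.10 yaw 88.13 T [-0.112] j7 -1.4954
t 31.23 yaw 90.71 T [-0.073] j7 -0.9492
t 31.35 yaw 93.28 T [-0.117] j7 -0.9338
t 31.48 yaw 95.86 T [-0.128] j7 -0.9140
t 31.60 yaw 93.77 T [0.22] j7 1.8785
t 31.73 yaw 91.57 T [0.216] j7 0.7695
```

```bash
Q='from h import *
tq()'; (python3 -m pendant '[[[0,0,0,0.3,1]]]'; python3 -c "$Q"; python3 -m pendant '[[[0,0,0,0.3,1]]]'; python3 -c "$Q") | egrep '^(t|\[)'
python3 - <<'E'
import numpy as np
from scipy.optimize import least_squares
D=[(0,5.1,[.119,.139]),(5.1,15.4,[.128,.144,.18,.103]),(15.4,25.6,[.133,.116,.138,.141]),(25.6,35.9,[.133,.119,.111,.1]),(35.9,46.2,[.117,.151,.131,.152]),(46.2,56.5,[.145,.125,.202,.11]),(56.5,66.8,[.152,.191,.135,.202]),(66.8,77.1,[.148,.107,.202,.202]),(77.1,87.4,[.165,.217,.237,.244,.233,.288,.267,.215]),(87.4,90,[.195,.192]),(85,87,[.22,.216])]
m=[];t=[]
for a,b,v in D:
    for i,x in enumerate(v): m.append(a+(b-a)*(i+1)/len(v));t.append(x);
n=len(m)
m+=[88.7,87.4,86.1,84.8];t+=[-.112,-.073,-.117,-.128]
m=np.array(m);t=np.array(t);s=np.ones(len(m));s[n:]=-1;o=-.012
f=lambda p:(s*p[0]+o+.0047*np.maximum(0,m-p[1])-t)
r=least_squares(f,[.14,63],loss='soft_l1',f_scale=.03);J=r.jac;C=np.linalg.inv(J.T@J)*(2*r.cost/(len(t)-2));print(r.x,np.sqrt(np.diag(C)))
E
```

```text
t 31.85 yaw 89.91 T [0.221] j7 0.3266
t 31.98 yaw 88.29 T [0.271] j7 0.3952
[ 0.15512045 69.06479439] [0.00578303 2.047908  ]
```

```bash
P='from h import *
st()'; (python3 -m pendant '[[[0,0,0,0,-1],[0,0,0,0,-1],[1,0,0,0,-1],[1,0,0,0,-1],[1,0,0,0,-1],[1,0,0,0,-1],[1,0,0,0,-1],[1,0,0,0,-1],[1,0,0,0,-1],[0.5,0,0,0,-1]]]';python3 -c "$P
plan((0,102),106,90,1)") | egrep '^(t|\[|s)'
```

```text
t 33.23 press xy 5.3 97.4 z 107.0 yaw-press(tool x) 88.20 w 0.998 F [-0.  -0.6 -0.4] T [ 0.053  0.002 -0.028] j7 0.21
[0.18, -0.22, 0.04, -0.36]
```

```bash
P='from h import *
st()'; Q='from h import *
tq()'; (python3 -m pendant '[[[0.18,-0.22,0,0,1],[0,0,0,0,1],[0,0,0,0,1],[0,0,0,0,1]]]';python3 -c "$P"; python3 -m pendant '[[[0,0,0,0.25,1]]]'; python3 -c "$Q"; python3 -m pendant '[[[0,0,0,0.25,1]]]'; python3 -c "$Q"; python3 -c "$P") | egrep '^(t|\[)'
```

```text
t 33.73 press xy -0.8 101.1 z 107.5 yaw-press(tool x) 88.12 w 0.394 F [-6.3  7.8  9.3] T [ 1.498  0.989 -0.055] j7 0.21
t 33.85 yaw 86.84 T [0.19] j7 0.5655
t 33.98 yaw 85.54 T [0.195] j7 0.2605
t 33.98 press xy -0.8 101.1 z 107.6 yaw-press(tool x) 85.54 w 0.394 F [-2.1  4.9  2.8] T [0.922 0.443 0.195] j7 0.17
```

```bash
P='from h import *
st()'; Q='from h import *
tq()'; B="python3 -m pendant"; (python3 -m pendant '[[[0,0,0,-0.5,1]]]'; python3 -c "$Q"; python3 -m pendant '[[[0,0,0,-0.5,1]]]'; python3 -c "$Q"; python3 -m pendant '[[[0,0,0,-0.5,1]]]'; python3 -c "$Q"; python3 -m pendant '[[[0,0,0,-0.5,1]]]'; python3 -c "$Q";  python3 -m pendant '[[[0,0,0,0.5,1]]]'; python3 -c "$Q"; python3 -m pendant '[[[0,0,0,0.5,1]]]'; python3 -c "$Q"; python3 -m pendant '[[[0,0,0,0.5,1]]]'; python3 -c "$Q"; python3 -m pendant '[[[0,0,0,0.4,1]]]'; python3 -c "$Q";python3 -c "$P") | egrep '^(t|\[)'
```

```text
t 34.10 yaw 88.04 T [-0.136] j7 -1.7428
t 34.23 yaw 90.59 T [-0.162] j7 -0.9449
t 34.35 yaw 93.15 T [-0.172] j7 -0.9312
t 34.48 yaw 95.70 T [-0.164] j7 -0.9089
t 34.60 yaw 93.19 T [0.151] j7 1.9302
t 34.73 yaw 90.60 T [0.171] j7 0.8678
t 34.85 yaw 88.01 T [0.197] j7 0.8527
t 34.98 yaw 85.93 T [0.175] j7 0.5079
t 34.98 press xy -0.8 101.3 z 107.6 yaw-press(tool x) 85.93 w 0.392 F [-3.   4.8  4.5] T [0.836 0.427 0.175] j7 0.18
```

```bash
P='from h import *
st()'; (python3 -m pendant '[[[0,0,0,0,-1],[0,0,0,0,-1],[-1,0.08,0,-0.2,-1],[-1,0.06,0,-0.2,-1],[-1,0.05,0,-0.2,-1],[-1,0.04,0,-0.2,-1],[-1,0.02,0,-0.2,-1],[-1,0,0,0,-1],[-1,0,0,0,-1],[-0.65,0,0,0,-1]]]';python3 -c "$P
plan((0,-100),106,90,1)") | egrep '^(t|\[|s)'
```

```text
t 36.23 press xy 1.5 -99.0 z 106.3 yaw-press(tool x) 91.30 w 0.999 F [-0.7  0.9  0.1] T [ 0.038 -0.023  0.02 ] j7 0.54
[-0.04, -0.06, 0.01, 0.26]
```

```bash
P='from h import *
st()'; Q='from h import *
tq()'; (python3 -m pendant '[[[-0.15,-0.06,0,0,1],[0,0,0,0,1],[0,0,0,0,1],[0,0,0,0,1]]]';python3 -c "$P"; python3 -m pendant '[[[0,0,0,0.5,1]]]'; python3 -c "$Q"; python3 -m pendant '[[[0,0,0,0.5,1]]]'; python3 -c "$Q"; python3 -m pendant '[[[0,0,0,-0.5,1]]]'; python3 -c "$Q"; python3 -m pendant '[[[0,0,0,-0.5,1]]]'; python3 -c "$Q"; python3 -m pendant '[[[0,0,0,-0.5,1]]]'; python3 -c "$Q"; python3 -m pendant '[[[0,0,0,-0.5,1]]]'; python3 -c "$Q";  python3 -m pendant '[[[0,0,0,0.5,1]]]'; python3 -c "$Q"; python3 -m pendant '[[[0,0,0,0.5,1]]]'; python3 -c "$Q";python3 -c "$P") | egrep '^(t|\[)'
```

```text
t 36.73 press xy -0.1 -102.3 z 106.3 yaw-press(tool x) 91.34 w 0.396 F [ 0.6 -5.3 -3. ] T [-1.079 -0.503 -0.036] j7 0.55
t 36.85 yaw 88.81 T [0.271] j7 1.3359
t 36.98 yaw 86.26 T [0.26] j7 0.8003
t 37.10 yaw 88.90 T [-0.085] j7 -2.3542
t 37.23 yaw 91.66 T [-0.077] j7 -1.0919
t 37.35 yaw 94.43 T [-0.101] j7 -1.0476
t 37.48 yaw 97.21 T [-0.058] j7 -1.0085
t 37.60 yaw 94.72 T [0.19] j7 2.1818
t 37.73 yaw 92.08 T [0.301] j7 0.9296
t 37.73 press xy 0.0 -102.4 z 106.4 yaw-press(tool x) 92.08 w 0.395 F [ 0.3 -3.5 -2.6] T [-0.644 -0.24   0.301] j7 0.56
```

```bash
cat > fit.py <<'E'
import numpy as np
from scipy.optimize import least_squares
D=[(0,5.1,[.119,.139],1,1),(5.1,15.4,[.128,.144,.18,.103],-1,1),(15.4,25.6,[.133,.116,.138,.141],1,1),(25.6,35.9,[.133,.119,.111,.1],-1,1),(35.9,46.2,[.117,.151,.131,.152],1,1),(46.2,56.5,[.145,.125,.202,.11],-1,1),(56.5,66.8,[.152,.191,.135,.202],1,1),(66.8,77.1,[.148,.107,.202,.202],-1,1),(77.1,87.4,[.165,.217,.237,.244,.233,.288,.267,.215],1,1),(87.4,90,[.195,.192],-1,1),(90,84.8,[-.112,-.073,-.117,-.128],1,-1),(84.8,87,[.22,.216],1,1),(87,88.6,[.221,.271],1,1),(88.6,89.9,[.19,.195],-1,1),(89.9,84.8,[-.136,-.162,-.172,-.164],-1,-1),(84.8,89.7,[.151,.171,.197,.175],-1,1),(89.7,92.3,[.271,.26],1,1),(92.3,86.8,[-.085,-.077,-.101,-.058],1,-1),(86.8,89.4,[.19,.301],1,1)]
m=[];t=[];sd=[];s=[]
for a,b,v,d,g in D:
    for i,x in enumerate(v): m.append(a+(b-a)*(i+1)/len(v));t.append(x);sd.append(d);s.append(g)
m,t,sd,s=map(np.array,(m,t,sd,s))
for name,sel in(("all",sd!=0),("R",sd==1),("L",sd==-1)):
  for o in(-.012,None):
    f=lambda p:(s*p[0]+(o if o is not None else p[2])+.0047*np.maximum(0,m-p[1])-t)[sel]
    r=least_squares(f,[.15,68,-.012] if o is None else [.15,68]);print(name,o,np.round(r.x,3),"rms",np.sqrt(np.mean(r.fun**2)).round(3))
# asymmetric gains, shared touch
f=lambda p:(s*p[0]+p[2]+np.where(sd>0,p[3],p[4])*np.maximum(0,m-p[1])-t)
for x0 in (60,70):
    r=least_squares(f,[.15,x0,-.01,.0047,.0047]);J=r.jac;C=np.linalg.inv(J.T@J)*(2*r.cost/(len(t)-5));print(np.round(r.x,4),np.sqrt(np.diag(C)).round(4),"rms",np.sqrt(np.mean(r.fun**2)).round(3))
E
python3 fit.py
```

```text
all -0.012 [ 0.161 72.413] rms 0.036
all None [ 1.7000e-01  6.9294e+01 -3.1000e-02] rms 0.034
R -0.012 [ 0.165 68.463] rms 0.028
R None [ 1.7200e-01  6.4225e+01 -3.2000e-02] rms 0.026
L -0.012 [ 0.158 81.944] rms 0.028
L None [ 1.7400e-01  7.4497e+01 -4.2000e-02] rms 0.029
[ 1.69900e-01  5.10087e+01 -3.78000e-02  3.10000e-03  1.40000e-03] [4.6000e-03 5.7824e+00 7.4000e-03 5.0000e-04 3.0000e-04] rms 0.025
[ 1.70200e-01  5.46839e+01 -3.65000e-02  3.40000e-03  1.50000e-03] [4.6000e-03 4.9674e+00 7.3000e-03 5.0000e-04 3.0000e-04] rms 0.025
```

```bash
cat >> fit.py <<'E'
print('--- constrained mean gain')
for G in(.0025,.0032,.0040,.0047):
    f=lambda p:(s*p[0]+p[2]+G*(1+sd*p[3])*np.maximum(0,m-p[1])-t)
    best=min((least_squares(f,[.15,x0,-.01,.2]) for x0 in(55,62,68,74)),key=lambda r:r.cost)
    r=best;J=r.jac;C=np.linalg.inv(J.T@J)*(2*r.cost/(len(t)-4));print(G,np.round(r.x,4),np.sqrt(np.diag(C)).round(4),"cost",r.cost.round(5), "added now avg",(G*(89.4-r.x[1])).round(3))
E
python3 fit.py | sed -n '/---/,$p'
```

```text
--- constrained mean gain
0.0025 [ 1.70400e-01  5.50782e+01 -3.67000e-02  3.81400e-01] [0.0043 2.804  0.007  0.0675] cost 0.02079 added now avg 0.086
0.0032 [ 1.72600e-01  6.06292e+01 -3.93000e-02  3.53200e-01] [0.0045 2.2178 0.007  0.0638] cost 0.02189 added now avg 0.092
0.004 [ 1.71700e-01  6.80109e+01 -3.25000e-02  3.93900e-01] [0.0047 1.8713 0.0071 0.076 ] cost 0.02313 added now avg 0.086
0.0047 [ 1.72400e-01  7.06718e+01 -3.29000e-02  3.88100e-01] [0.0048 1.5933 0.0071 0.0754] cost 0.02375 added now avg 0.088
```

```bash
P='from h import *
st()'; Q='from h import *
tq()';(python3 -m pendant '[[[0,0,0,0.5,1]]]'; python3 -c "$Q"; python3 -m pendant '[[[0,0,0,0,-1],[0,0,0,0,-1],[1,0,0,0,-1],[1,0,0,0,-1],[1,0,0,0,-1],[1,0,0,0,-1],[1,0,0,0,-1],[1,0,0,0,-1],[1,0,0,0,-1],[0.75,0,0,0,-1]]]';python3 -c "$P
plan((0,102),106,90,1)") | egrep '^(t|\[|s)'
```

```text
t 37.85 yaw 89.43 T [0.239] j7 0.8714
t 39.10 press xy 2.5 99.5 z 107.3 yaw-press(tool x) 89.66 w 1.002 F [ 0.4 -0.5 -0.3] T [ 0.053 -0.042 -0.007] j7 0.23
[0.1, -0.1, 0.05, -0.07]
```

```bash
P='from h import *
st()'; Q='from h import *
tq()'; (python3 -m pendant '[[[0.1,-0.1,0,0,1],[0,0,0,0,1],[0,0,0,0,1],[0,0,0,0,1]]]';python3 -c "$P"; python3 -m pendant '[[[0,0,0,0.3,1]]]'; python3 -c "$Q";python3 -m pendant '[[[0,0,0,0,-1],[0,0,0,0,-1],[0,0,0,0,-1]]]'; python3 -c "$P") | egrep '^(t|\[)'
```

```text
t 39.60 press xy -0.9 101.7 z 108.0 yaw-press(tool x) 89.65 w 0.394 F [-5.9  9.2 12.1] T [ 1.728  1.093 -0.079] j7 0.23
t 39.73 yaw 88.12 T [0.205] j7 0.7117
t 40.10 press xy -1.1 100.2 z 107.9 yaw-press(tool x) 88.06 w 0.991 F [ 0.2 -0.3  1. ] T [-0.003 -0.037  0.002] j7 0.21
```

```bash
(python3 -m pendant '[[[0,0,-1,0,-1],[0,0,-1,0,-1],[0,0,-1,0,-1],[0,0,-1,0,-1],[0,-1,-1,0,-1],[0,-1,-0.5,0,-1],[0,-1,0,0,-1],[0,-1,0,0,-1],[0,-1,0,0,-1],[0,-1,0,0,-1],[0,-1,0,0,-1],[0,-1,0,0,-1]]]';python3 -m pendant '[[[-1,-0.5,0,0,-1],[-1,-0.5,0,0,-1],[-1,-0.5,0,0,-1],[-1,-0.5,0,0,-1],[-1,-0.5,0,0,-1],[-1,-0.5,0,0,-1],[-1,-0.5,0,0,-1],[-1,-0.5,0,0,-1],[0,0,0,0,-1]]]'; python3 -c "
from pc import *
st()
F=cams()
f=F['top']
for q in((0,100),(0,-100)): pca(f,f['frame'][:,:,::-1],q,'end')
for n,f in F.items(): cv2.imwrite(f'pics/{n}9.png',f['frame'][:,:,::-1])") | egrep '^(t|\[|e)'
```

```text
eef_rot: [-0.008, 0.584, 0.811, -0.01]
eef_rot: [-0.007, 0.585, 0.811, -0.012]
t 42.73 press xy -315.6 -98.3 z 259.1 yaw-press(tool x) 88.16 w 0.994 F [-0.5  0.9 -0.1] T [ 0.102 -0.056  0.038] j7 1.13
end (0, 100) m [-0.1 -8.6] dir -91.6 sd [1.2 3.8]
end (0, -100) m [ 0.5 -8.1] dir -90.5 sd [1.2 3.6]
```

View pics/top9.png

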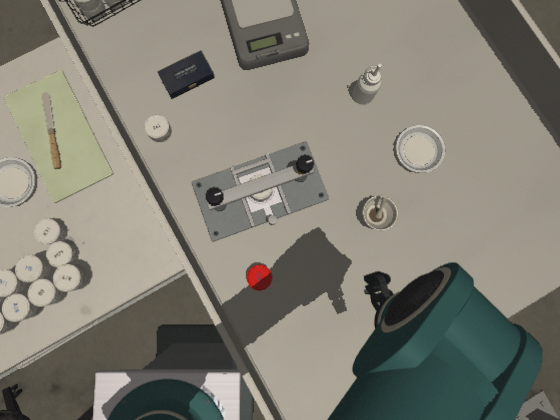

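View pics/side9.png

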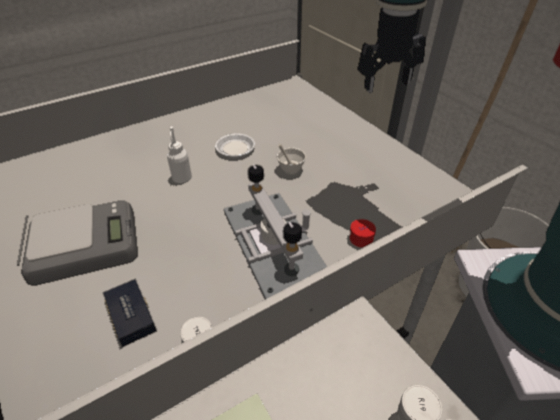

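The arm is clear. The carrier is still home (post at (271,219) in the top view), both knob marks show about 90–91°, and the mortar and spare tin have not moved.

```bash
python3 -c "
from station import ticket
print(ticket.sign_off())"
```

```text
the job is handed in; nothing more can be done
None
```

I pushed the carrier home, turned the two knobs down alternately until the foot clamped the tin, let go, and handed the job in at about 43 s. The clamping force is the one thing I could not pin down: I estimate 32–37 N, but the two knobs disagreed.

- **Carrier:** In the side picture the post sits exactly where the home position should put it. The push peaked at about 50 N along the slide when the carrier met its stop, with about 40 N upward at the same moment. That came through the fingers; I backed off on the next move.
- **Knobs:** I turned them in steps of about 20° or less, keeping them within about 12° of each other, so the bar stayed within about 0.3° of level. Both ended at about 91.4° by the arm's own angle readings. The marks on the knobs in the last top picture give about 90° (left) and 91° (right), so the bar is level.
- **Clamp:** The stiffening fits a touch at about 68–71° and added about 0.09 N m on average. The right knob alone suggested about 40 N and the left only about 18 N, and I could not explain the difference. I went by the average. If the foot actually touched near 55°, which one looser fit allowed, the clamp would be well over 35 N.
- **Loosening:** To measure the force better I turned the knobs back by about 10° three times near the end, then tightened them again.
- **Bystanders:** The mortar, spare tin and red tin look unmoved in the last pictures, and the robot is touching nothing.

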